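# Unplug a quick coupling and park its nipple

### The arm

A 7-joint arm with a two-finger parallel gripper is mounted at the origin on a cart in front of the work surface, level with it; the furniture and walls round the work are solid. World frame = base frame: x ahead of the robot, y to its left, z up, the work surface at z = 0. Lengths are in m, angles in rad, forces in N, time in s.
With the tool pointing down it reaches from about 0.35 to 0.9 m from the base axis. Payload 8.1 kg.
Tool frame: the origin (TCP) lies at the very end of the fingers, on their centre line; the grasp point (between the pads) lies 19 mm behind it; y points along the fingers, x is the direction in which the jaws open and shut, and the axes are right-handed (so a half turn about y gives the same grasp; the last joint's range is limited). The gripper opens to 92 mm and grips with 3 to 60 N. Pads are 19 mm wide; open, the fingers measure 130 mm over their backs; the gripper's body (75 mm by 190 mm) begins 47 mm behind the grasp point.
Start: joints at [1.236, 0.434, 0.025, 1.573, -0.012, 1.134, -0.075], TCP at [0.144, -0.608, 0.227] pointing down, gripper open.
Joint ranges: [-2.62, 2.62], [-0.44, 2.09], [-1.27, 1.32], [0.08, 2.57], [-1.32, 4.46], [0.12, 2], [-2.74, 2.74]. Speed limits (rad/s): [2.22, 2.22, 3.01, 3.01, 3.14, 3.14, 3.14].

### API

Orientations are given as a rotation vector (axis times angle).
In Python, from cell import arm, imaging gives the robot as it stands. The module is installed in compiled form; this text tells all that it offers.
- The arm moves only by the tool send_rows, never from a script. Its argument "steps" is a list of rows, each a list of 5 numbers: the opening, from 0 (shut) to 1 (fully open), then the shift along the tool's x, y, z in cm, then the turn about the tool's y in rad. In form: [[jaw, x, y, z, roll], ...]. A call has 1 to 20 rows; each row is the pose to reach, as a shift and turn from the pose commanded when the call began, along the tool's axes at that moment; what a row does not reach only later rows make up. A row lasts 1/8 s, in which the tool goes at most 62.5 mm and 10.7 degrees, less where a joint would pass 70% of its speed; a pose out of reach is approached as far as the arm can. A call with a gripper value outside its range is refused whole. The fingers move at their own pace and stop on an object; "squeeze" is the grip in N (left out, the last holds). Time passes only in rows, so rows that repeat a pose let the fingers close. It gives the time, the measured TCP pose, the force and the opening at its end, in the units of the state.
- arm.observe(): the state, without advancing time (a new reading comes with each control period).
- imaging.get_image(name): name is "side" or "top"; returns the picture (420x560x3 uint8, blue, green, red); there is no depth.
- imaging.camera_params(name): a dict with "camera_matrix" (3x3 intrinsics, pixels), "distortion" ([k1, k2, p1, p2, k3] as OpenCV has them; the pictures are not rectified), "position" and "orientation" of the camera in the world. Camera axes: x right, y down, z forward; pixel columns grow to the right and rows downward; lengths in m; the calibration is good to about 2 mm. A picture is of the moment at which its call begins. camera_params takes no time and is no camera call.
- arm.sign_off(): hands the job in, once; it reports no verdict.
The state is a dict: "clock": time; "joints": joint angles; "dq": joint speeds; "joint_efforts": joint torques, N m; "position": TCP position; "ee_rot": TCP orientation; "force": force on the tool from outside, world axes, zero at the start; "ft_torque": the same for the moment, N m; "width": opening from 0.0 (shut) to 1.0 (fully open).
Only numpy, scipy, OpenCV 4.12 (cv2) and the standard library are available. Lean on these libraries where they do the work, as an engineer would, in place of code of your own. Each camera call takes 0.05 s, during which the arm holds its last target.

### The job

Free the bench air coupling: press its sprung brass sleeve down by the flange until the blue blanking nipple pops up, pull the nipple straight out so that the sleeve snaps forward again, and stand the nipple fully home in the hole of the grey parking block. Feel your way: the flange's height differs from time to time, so never push down or pull up on the coupling with more than about 20 N, set the nipple down gently, and leave the things around where they are.

Things in the scene. Friction and masses are not known exactly. Their poses are not given: they have to be found in the camera images.
- outlet: Fixed aluminium air outlet block, 84 x 84 x 30 mm, with an upright quick coupling in its middle. Origin: centre of its underside, z up; the coupling's axis is its z axis. The coupling's steel barrel (29 mm outside, 16.8 mm bore) rises to its mouth 74 mm above the origin; a sprung brass sleeve with a flange slides on it.
- flange_mid (a point): Point on the coupling's axis, fixed, 62 mm above the outlet's origin. The top of the sleeve's flange (46 mm diameter, 6 mm thick, screwed on at a different height each time) lies up to 8 mm above or below it with the sleeve forward. Above it stands the fixed barrel, 29 mm in diameter. Fingertips press on the 8.5 mm wide ledge round the barrel, either side of the nipple, 36 mm apart.
- sleeve (a joint): Sleeve travel in m: 0 = forward (up), 0.008 = fully pressed down, on a hard stop. The spring takes 3 N at first, 5.5 N at the end. Near the end of the travel the nipple is unlocked and pops up 6 mm by a spring below it; it then keeps the sleeve about 4 mm back until it is pulled out and the sleeve snaps to 0. Let go earlier, the sleeve returns and the nipple stays locked.
- coupling (a joint): Give of the stiff rubber bush that carries the whole coupling, in m: 0 at rest, negative = pushed down, positive = pulled up, 1 mm per 25 N. More than 1 mm either way (25 N) is overload.
- nipple: Blanking nipple, 60 mm long, about 50 g. Origin: centre of its lower end, z up along it. Steel plug 16 mm in diameter from 8 to 36 mm (groove at 20 to 26 mm) with a foot tapering to 10 mm over the first 8 mm, round blue grip 20 mm in diameter from 36 to 60 mm. Origin above the outlet's: locked 39 mm (start), popped up 45 mm, out of the coupling from 74 mm. Pulling it out takes about 5 N.
- park_hole (a point): Centre of the mouth of the hole in the grey parking block (fixed, 60 x 60 x 40 mm, z up): 19 mm wide, straight through, with a 2 mm chamfer, 40 mm above the bench. A nipple that is fully home rests with the underside of its blue grip on the block's top, its origin 36 mm below this point.
- tub: Putty tub with a blue lid, 67 x 67 x 48 mm, bystander. Origin: centre of its underside.
- arch: Tan dental arch model, 57 x 66 x 21 mm, bystander. Origin: centre of its underside.
- block: Grey steel test block, 40 x 50 x 25 mm, bystander. Origin: centre of its underside.

How it is judged:
On the way, in this order (a step that is already met when the one before it is completed fails the run):
1. the sleeve is pressed back and the nipple has popped up (value of joint sleeve above 0.003 m and z of nipple in the frame of outlet above 0.0425 m), for 0.1 s.
2. the nipple is out of the coupling and the sleeve has snapped forward (z of nipple in the frame of outlet above 0.074 m and value of joint sleeve below 0.001 m), for 0.1 s.
At the end, for the whole second after the job is handed in: The nipple stands in the parking hole, its grip on the block within 3 mm of fully home, within 4 mm of the hole's axis, upright within 7 degrees and at rest; the sleeve is forward (within 1 mm of 0) (horizontal distance between nipple and park_hole below 0.004 m and z of nipple in the frame of park_hole between -0.039 and -0.033 m and angle between nipple's own z axis and vertical below 0.12 rad and linear speed of nipple below 0.01 m/s and value of joint sleeve below 0.001 m); the robot touches nothing.
It fails at once if the coupling is pushed down with more than 25 N (bush below -1 mm) (value of joint coupling below -0.001 m).
It fails at once if the coupling is pulled up with more than 25 N (bush above 1 mm) (value of joint coupling above 0.001 m).
It fails at once if the nipple is pressed or dropped on the parking block with more than 25 N (contact force between nipple and park above 25 N).
It fails at once if a bystander is moved by more than 15 mm (distance of any of tub, arch, block from where it was at the start of the episode above 0.015 m).
It also fails if it takes over 45 s, if anything falls off the work surface, if the arm or the gripper's body presses on something with over 40 N, if the wrist force passes 120 N, or if a joint passes its speed limit or range.

## Working session

There is one attempt and no reset: what is moved stays moved. The work goes in short steps, Python scripts to look and compute and a tool call to move; the robot and the scene stay as the last step left them, time stands still between calls to the robot, and variables do not carry over. Pictures are saved under pics/ and viewed, and the job is handed in when it is done.

Besides the shell and the picture viewer there is one more tool, called as name(argument=value, ...) on one line, values as JSON. send_rows: Moves the arm, as the interface text tells. Its arguments: {"type":"object","properties":{"steps":{"type":"array","items":{"type":"array","items":{"type":"number"}}},"squeeze":{"type":"number"}},"required":["steps"]}

```bash
mkdir -p pics
python3 - <<'E'
from cell import arm, imaging
import cv2
s=arm.observe()
for k,v in s.items(): print(k,v)
for n in("side","top"):
    p=imaging.camera_params(n);print(n,p)
    cv2.imwrite(f"pics/{n}0.png",imaging.get_image(n))
E
```

```text
clock 0.0
joints [ 1.23640815  0.43518635  0.02497814  1.57410913 -0.01156768  1.13400421
 -0.07509364]
dq [-2.02498215e-03  1.64043507e-03  4.36731865e-04  3.50715322e-04
  7.63003517e-04 -1.46260947e-04  1.57871701e-06]
joint_efforts [ 1.17650270e-03 -6.67862821e+01  9.85359661e-01 -3.14457500e+01
 -6.05583494e-02  4.28743742e-02  1.80087386e-04]
position [ 0.14338467 -0.60779705  0.22596315]
ee_rot [-1.30908688  1.03778579 -1.03557261]
force [0.52026398 0.43895447 0.17490129]
ft_torque [ 0.00335335  0.04854601 -0.0038717 ]
width 0.9995979074625677
side {'camera_matrix': array([[448.38465908,   0.        , 275.36439628],
       [  0.        , 448.38465908, 207.71363524],
       [  0.        ,   0.        ,   1.        ]]), 'distortion': array([-0.14467391,  0.        ,  0.        ,  0.        ,  0.        ]), 'position': array([0.3752132 , 0.81384499, 0.50013014]), 'orientation': array([-0.30134938,  2.5495445 , -1.57327119])}
top {'camera_matrix': array([[450.53387329,   0.        , 277.91514567],
       [  0.        , 450.53387329, 204.95224354],
       [  0.        ,   0.        ,   1.        ]]), 'distortion': array([-0.04012689,  0.        ,  0.        ,  0.        ,  0.        ]), 'position': array([ 0.50835821, -0.02077509,  0.98420064]), 'orientation': array([-2.17339419,  2.22013305, -0.07361767])}
```

View pics/side0.png

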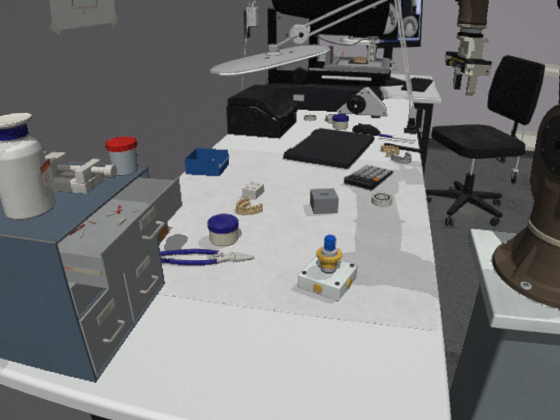

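View pics/top0.png

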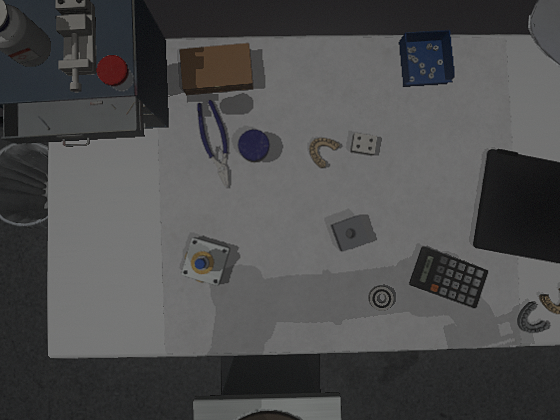

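```bash
cat > h.py <<'E'
from cell import arm, imaging
import cv2, numpy as np
from scipy.spatial.transform import Rotation as R
P={n:imaging.camera_params(n) for n in("side","top")}
def ray(n,uv):
    p=P[n];x=cv2.undistortPoints(np.array([[uv]],float),p["camera_matrix"],p["distortion"])[0,0]
    return p["position"],R.from_rotvec(p["orientation"]).apply([*x,1.])
def atz(n,uv,z):
    o,d=ray(n,uv);return o+d*(z-o[2])/d[2]
def proj(n,pts):
    p=P[n];r=R.from_rotvec(p["orientation"]).inv();t=-r.apply(p["position"])
    return cv2.projectPoints(np.array(pts,float).reshape(-1,1,3),r.as_rotvec(),t,p["camera_matrix"],p["distortion"])[0][:,0]
def tri(a,b):
    o1,d1=ray("top",a);o2,d2=ray("side",b)
    A=np.stack([d1,-d2],1);k=np.linalg.lstsq(A,o2-o1,rcond=None)[0]
    q1,q2=o1+k[0]*d1,o2+k[1]*d2
    return (q1+q2)/2,np.linalg.norm(q1-q2)
def crop(src,dst,x,y,w,h,f):
    c=cv2.imread(src)[y:y+h,x:x+w];c=cv2.convertScaleAbs(c,alpha=1.6 if "top" in src else 1)
    cv2.imwrite(dst,cv2.resize(c,None,fx=f,fy=f,interpolation=cv2.INTER_CUBIC))
def tool():
    s=arm.observe();return s,R.from_rotvec(s["ee_rot"]).as_matrix()
E
python3 - <<'E'
from h import *
crop("pics/top0.png","pics/t1.png",170,220,70,75,8)
crop("pics/top0.png","pics/t2.png",320,200,70,60,8)
crop("pics/side0.png","pics/s1.png",290,225,75,75,8)
crop("pics/side0.png","pics/s2.png",300,180,50,40,10)
s,M=tool();print(M.round(3))
print(atz("top",(201,264),.09),atz("top",(350,234),.04),atz("top",(354,232),.04))
E
```

```text
[[ 0.23  -0.     0.973]
 [-0.973  0.001  0.23 ]
 [-0.001 -1.    -0.   ]]
[0.44615592 0.12442716 0.09      ] [ 0.49837729 -0.1802128   0.04      ] [ 0.50237513 -0.18875797  0.04      ]
```

View pics/t1.png

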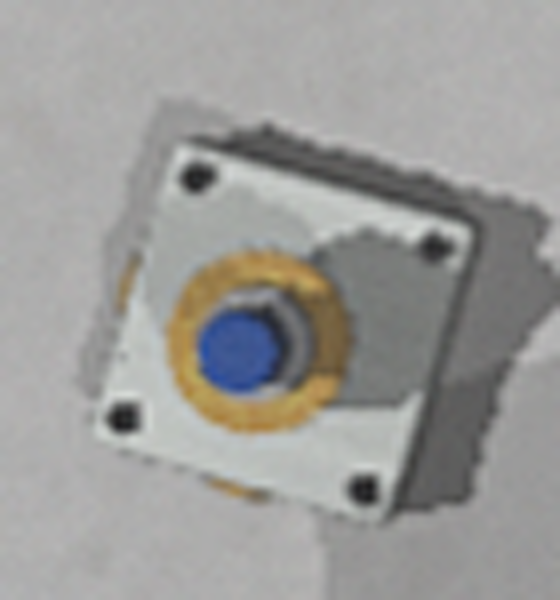

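View pics/t2.png

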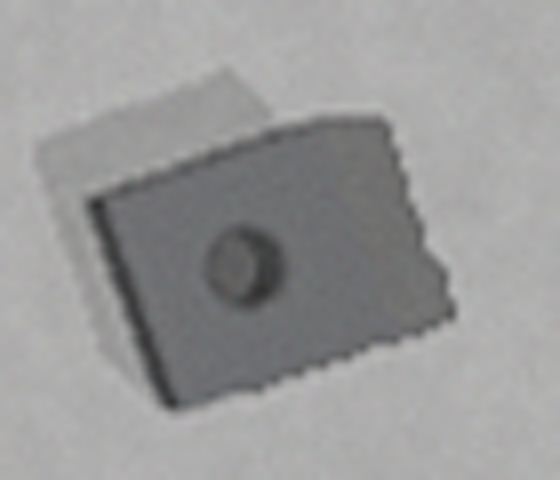

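View pics/s1.png

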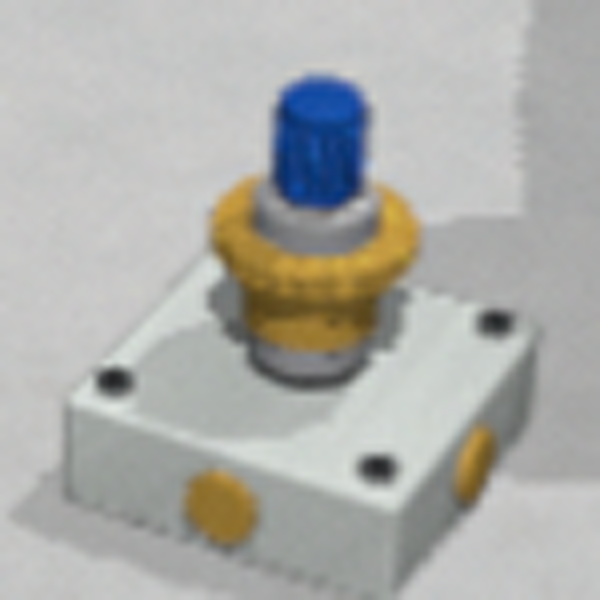

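View pics/s2.png

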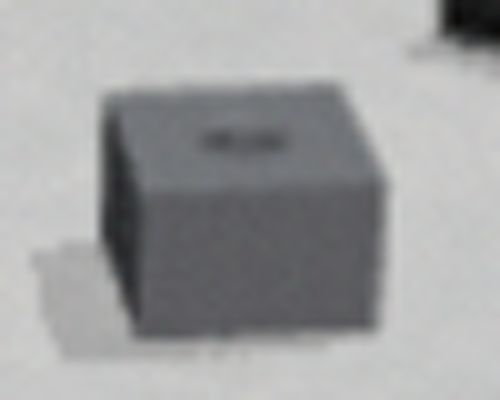

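Run:
```python
from h import *
f=lambda x0,y0,s,c:(x0+(c[0]+.5)/s-.5,y0+(c[1]+.5)/s-.5)
print("bolts top",atz("top",f(170,220,8,(279.75,332.5)),.03))
b=np.mean([atz("top",f(170,220,8,c),.03) for c in[(197,177),(436,247),(363,489),(123,417)]],0);print(b)
print("nip top",atz("top",f(170,220,8,(239,351)),.099),"side",atz("side",f(290,225,8,(322,102)),.099))
print(tri(f(170,220,8,(239,351)),f(290,225,8,(322,102))))
print("hole top",atz("top",f(320,200,8,(245,266)),.04),"side",atz("side",f(300,180,10,(245,138)),.04))
print(tri(f(320,200,8,(245,266)),f(300,180,10,(245,138))))
# flange: outer rim in top image centre/bottom; 
o=b.copy();o[2]=0
for z in (.054,.062,.070):
    a=np.linspace(0,2*np.pi,73)
    pts=np.c_[o[0]+.023*np.cos(a),o[1]+.023*np.sin(a),0*a+z]
    q=(proj("side",pts)-[290,225]+.5)*8-.5
    print(z,"rim left/right/top/bottom crop",q[:,0].min(),q[:,0].max(),q[:,1].min(),q[:,1].max())
    q=(proj("top",pts)-[170,220]+.5)*8-.5
    print("   top",q.min(0),q.max(0))
for z in(.074,.099):
  print(z,(proj("side",[o+[0,0,z]])-[290,225]+.5)*8-.5,(proj("top",[o+[0,0,z]])-[170,220]+.5)*8-.5)
```

```text
bolts top [0.44785977 0.12664436 0.03      ]
[0.4479027  0.12666317 0.03      ]
nip top [0.44793846 0.12600638 0.099     ] side [0.44586678 0.12806086 0.099     ]
(array([0.44696513, 0.12610558, 0.09774757]), np.float64(0.001786917617769481))
hole top [ 0.5008537  -0.18068177  0.04      ] side [ 0.49792732 -0.1812994   0.04      ]
(array([ 0.49937747, -0.18088423,  0.04005174]), np.float64(0.002981861137258472))
0.054 rim left/right/top/bottom crop 202.53890988899548 405.31630886979383 214.9511275306313 325.56461434190714
   top [175.83599536 248.71928002] [354.85985329 428.63275761]
0.062 rim left/right/top/bottom crop 203.80165390246202 407.5361025648863 185.6734755601783 295.3572872448417
   top [170.1104828  250.09000621] [350.68690664 431.5721127 ]
0.07 rim left/right/top/bottom crop 205.06970430925458 409.7659207034658 156.1234415797112 264.84756153779927
   top [164.28472597 251.48469445] [346.4407861  434.56297671]
0.074 [[308.18168824 194.01680706]] [[252.78657156 344.03662706]]
0.099 [[313.69531932  97.84863044]] [[236.31586299 351.2019484 ]]
```

send_rows(steps=[[1,-4,0,6,-0.08],[1,-8,0,12,-0.16],[1,-12,0,17.5,-0.25],[1,-16,0,23,-0.34],[1,-20,0,28.5,-0.43],[1,-24,0,34,-0.52],[1,-29,0,36,-0.62],[1,-34,0,38,-0.72],[1,-39,0,39.5,-0.82],[1,-44,0,41,-0.92],[1,-49,1,42.5,-1.02],[1,-54,2,44,-1.12],[1,-59,3,45,-1.22],[1,-64.5,4.6,46.4,-1.339],[0.39,-64.5,4.6,46.4,-1.339],[0.39,-64.5,4.6,46.4,-1.339]])

```text
clock: 2.1
position: [0.4468, 0.1256, 0.1804]
ee_rot: [-1.571, 0.001, 0.0]
force: [0.3, -0.4, 0.4]
width: 0.834
```

Run:
```python
from h import *
s,M=tool()
for k in("clock","joints","position","force","width"):print(k,s[k].round(4) if hasattr(s[k],'round') else s[k])
print(M.round(4))
for n in("side","top"): cv2.imwrite(f"pics/{n}1.png",imaging.get_image(n))
crop("pics/side1.png","pics/s3.png",270,160,120,145,4)
print(proj("side",[s["position"]]))
```

```text
clock 2.1
joints [ 0.1339  0.2957 -0.6373  1.9714  0.2162  0.9424 -0.6113]
position [0.4468 0.1256 0.1804]
force [ 0.2595 -0.4449  0.3806]
width 0.8343580935448899
[[ 1.e+00 -9.e-04  3.e-04]
 [-3.e-04 -6.e-04  1.e+00]
 [-9.e-04 -1.e+00 -6.e-04]]
[[331.81791684 194.88490412]]
```

View pics/s3.png

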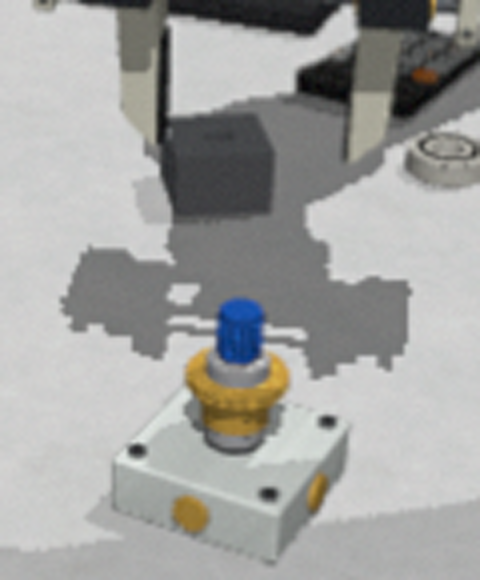

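send_rows(steps=[[0.39,0,1,0,0],[0.39,0,3,0,0],[0.39,0,5,0,0],[0.39,0,6,0,0],[0.39,0,6,0,0],[0.39,0,6,0,0]])

```text
clock: 2.95
position: [0.4474, 0.1261, 0.1212]
ee_rot: [-1.571, -0.0, -0.001]
force: [0.7, -0.1, 0.3]
width: 0.39
```

Run:
```python
from h import *
s,M=tool()
for k in("clock","position","force","width"):print(k,s[k].round(4) if hasattr(s[k],'round') else s[k])
for n in("side","top"): cv2.imwrite(f"pics/{n}2.png",imaging.get_image(n))
crop("pics/side2.png","pics/s4.png",290,190,75,90,6)
crop("pics/top2.png","pics/t4.png",150,200,100,90,6)
p=s["position"]
print((proj("side",[p,p-[.018,0,0],p+[.018,0,0]])-[290,190]+.5)*6-.5)
```

```text
clock 2.95
position [0.4474 0.1261 0.1212]
force [ 0.7004 -0.1494  0.3306]
width 0.3901232397284961
[[240.81985141 216.62461206]
 [302.3843217  223.30618788]
 [179.70679606 209.98076449]]
```

View pics/s4.png

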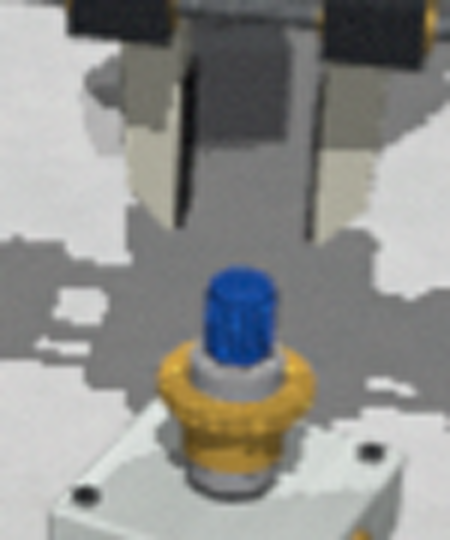

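View pics/t4.png

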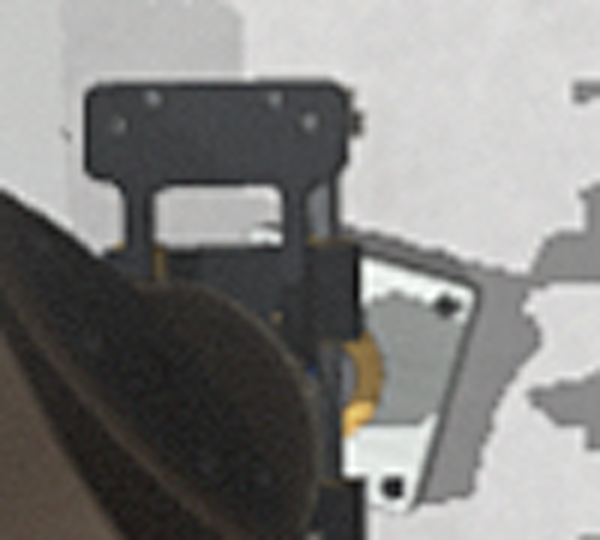

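Run:
```python
from h import *
p=np.array([.4474,.1261,.1212])
c=lambda q:((proj("side",q)-[290,190]+.5)*6-.5).round(1)
print(c([p+[.018,.0095,0],p+[-.018,.0095,0],p+[.018,-.0095,0],p+[-.018,-.0095,0]]))
print(c([[.4474,.1261,.099],[.4484,.1261,.099],[.4474,.1271,.099]]), c([[.4474,.1261,.074]]))
```

```text
[[174.8 225.4]
 [298.7 239. ]
 [184.6 195. ]
 [306.  208. ]]
[[237.1 282.5]
 [233.7 282.1]
 [236.6 284.2]] [[232.9 354.6]]
```

send_rows(steps=[[0.39,0.1,0.5,0,0],[0.39,0.1,2,0,0],[0.39,0.1,3.5,0,0],[0.39,0.1,4.3,0,0],[0.39,0.1,4.5,0,0],[0.39,0.1,4.5,0,0]])

```text
clock: 3.8
position: [0.448, 0.1262, 0.0757]
ee_rot: [-1.571, 0.0, 0.0]
force: [-0.6, -0.3, -1.2]
width: 0.388
```

Run:
```python
from h import *
s,M=tool()
for k in("clock","position","force","width"):print(k,s[k].round(4) if hasattr(s[k],'round') else s[k])
for n in("side",): cv2.imwrite(f"pics/{n}3.png",imaging.get_image(n))
crop("pics/side3.png","pics/s5.png",290,215,75,80,7)
```

```text
clock 3.8
position [0.448  0.1262 0.0757]
force [-0.6442 -0.2929 -1.2308]
width 0.38845122566894813
```

View pics/s5.png

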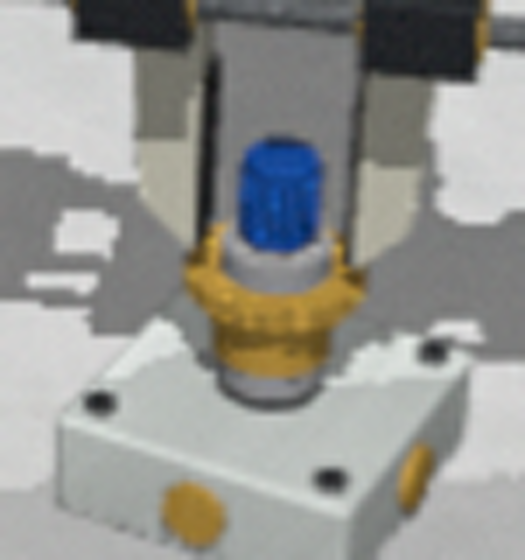

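send_rows(steps=[[0.39,0,0.1,0,0],[0.39,0,0.2,0,0],[0.39,0,0.3,0,0],[0.39,0,0.3,0,0]])

```text
clock: 4.35
position: [0.448, 0.126, 0.0727]
ee_rot: [-1.571, 0.0, -0.0]
force: [0.3, -0.1, 0.4]
width: 0.39
```

send_rows(steps=[[0.39,0,0.1,0,0],[0.39,0,0.2,0,0],[0.39,0,0.2,0,0]])

```text
clock: 4.72
position: [0.448, 0.126, 0.0706]
ee_rot: [-1.571, 0.0, 0.0]
force: [-1.0, -0.0, -0.6]
width: 0.391
```

send_rows(steps=[[0.39,0,0.1,0,0],[0.39,0,0.2,0,0],[0.39,0,0.2,0,0]])

```text
clock: 5.1
position: [0.448, 0.126, 0.0686]
ee_rot: [-1.571, 0.0, 0.0]
force: [0.6, -0.0, 0.2]
width: 0.392
```

send_rows(steps=[[0.39,0,0.1,0,0],[0.39,0,0.2,0,0],[0.39,0,0.2,0,0]])

```text
clock: 5.48
position: [0.4481, 0.126, 0.0668]
ee_rot: [-1.571, -0.0, -0.0]
force: [-0.5, -0.2, 3.4]
width: 0.389
```

send_rows(steps=[[0.39,0,0.1,0,0],[0.39,0,0.2,0,0],[0.39,0,0.2,0,0]])

```text
clock: 5.85
position: [0.4481, 0.126, 0.0647]
ee_rot: [-1.571, 0.0, -0.0]
force: [0.6, -0.1, 2.9]
width: 0.389
```

send_rows(steps=[[0.39,0,0.1,0,0],[0.39,0,0.2,0,0],[0.39,0,0.2,0,0]])

```text
clock: 6.22
position: [0.4481, 0.126, 0.0627]
ee_rot: [-1.571, -0.0, -0.0]
force: [-0.2, 0.2, 2.3]
width: 0.389
```

send_rows(steps=[[0.39,0,0.1,0,0],[0.39,0,0.1,0,0]])

```text
clock: 6.48
position: [0.4481, 0.126, 0.0617]
ee_rot: [-1.571, 0.0, -0.0]
force: [-0.4, -0.2, 3.2]
width: 0.393
```

send_rows(steps=[[0.39,0,0.05,0,0],[0.39,0,0.05,0,0]])

```text
clock: 6.72
position: [0.4481, 0.126, 0.0612]
ee_rot: [-1.571, -0.0, -0.0]
force: [-0.6, -0.6, 3.9]
width: 0.392
```

send_rows(steps=[[0.39,0,0.05,0,0],[0.39,0,0.05,0,0]])

```text
clock: 6.98
position: [0.4481, 0.126, 0.0607]
ee_rot: [-1.571, -0.0, -0.0]
force: [-0.2, -0.7, 4.2]
width: 0.392
```

send_rows(steps=[[0.39,0,0.05,0,0],[0.39,0,0.05,0,0]])

```text
clock: 7.22
position: [0.4481, 0.126, 0.0602]
ee_rot: [-1.571, 0.0, -0.0]
force: [-0.1, -0.6, 4.4]
width: 0.39
```

send_rows(steps=[[0.39,0,0.04,0,0],[0.39,0,0.04,0,0]])

```text
clock: 7.48
position: [0.4481, 0.126, 0.0598]
ee_rot: [-1.571, 0.0, -0.0]
force: [-0.3, 0.3, 5.1]
width: 0.391
```

Run:
```python
from h import *
s,M=tool()
for k in("clock","position","force","width"):print(k,s[k].round(4) if hasattr(s[k],'round') else s[k])
for n in("side",): cv2.imwrite(f"pics/{n}4.png",imaging.get_image(n))
crop("pics/side4.png","pics/s6.png",290,215,75,80,7)
```

```text
clock 7.475
position [0.4481 0.126  0.0598]
force [-0.2514  0.3343  5.1097]
width 0.39052358953403854
```

View pics/s6.png

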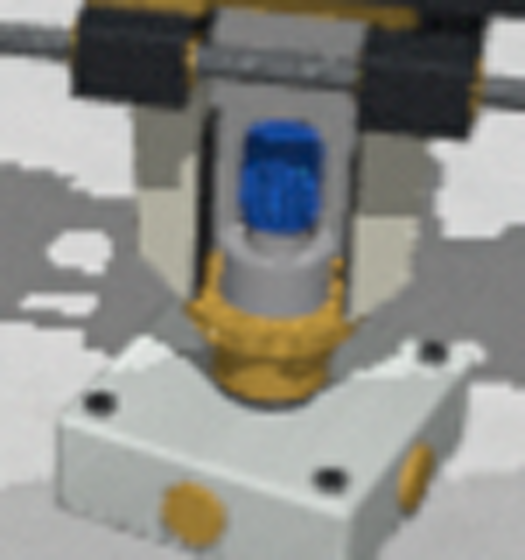

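The nipple has popped: its top moved from row 140 to 120 in the crop, about 6 mm, and a gap now shows under the grip. I'll raise the fingers to grip height and close lightly.

send_rows(steps=[[0.39,0,-0.3,0,0],[0.39,0,-0.8,0,0],[0.39,0,-1.4,0,0],[0.39,0,-1.9,0,0],[0.39,0,-1.9,0,0]])

```text
clock: 8.15
position: [0.4483, 0.1261, 0.0793]
ee_rot: [-1.571, -0.0, -0.001]
force: [0.0, 0.5, 0.1]
width: 0.39
```

send_rows(steps=[[0.26,0,0,0,0],[0.22,0,0,0,0],[0.18,0,0,0,0],[0.18,0,0,0,0]], squeeze=3)

```text
clock: 8.65
position: [0.4481, 0.126, 0.0788]
ee_rot: [-1.571, 0.0, -0.0]
force: [0.5, 0.5, 1.7]
width: 0.218
```

Run:
```python
from h import *
s,M=tool()
for k in("clock","position","force","width"):print(k,s[k].round(4) if hasattr(s[k],'round') else s[k])
for n in("side",): cv2.imwrite(f"pics/{n}5.png",imaging.get_image(n))
crop("pics/side5.png","pics/s7.png",290,215,75,80,7)
```

```text
clock 8.65
position [0.4481 0.126  0.0788]
force [0.5071 0.5224 1.7044]
width 0.21753180663056415
```

View pics/s7.png

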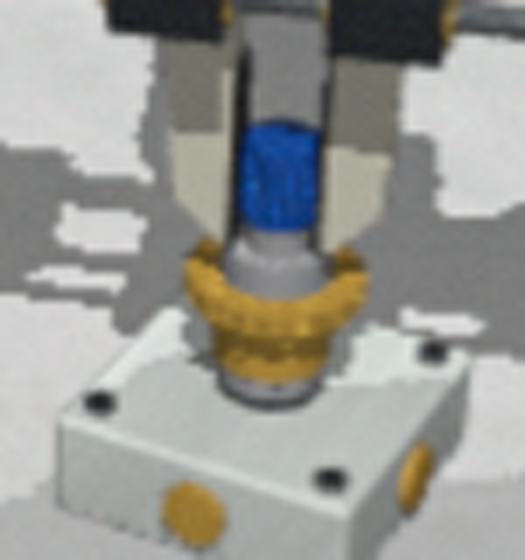

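send_rows(steps=[[0.15,0,0,0,0],[0.15,0,0,0,0]], squeeze=20)

```text
clock: 8.95
position: [0.4481, 0.126, 0.0788]
ee_rot: [-1.571, 0.0, -0.0]
force: [0.1, -0.2, -0.1]
width: 0.211
```

send_rows(steps=[[0.15,0,-0.1,0,0],[0.15,0,-0.2,0,0],[0.15,0,-0.3,0,0]])

```text
clock: 9.32
position: [0.448, 0.126, 0.0819]
ee_rot: [-1.571, 0.0, -0.0]
force: [0.9, -0.6, -3.4]
width: 0.207
```

send_rows(steps=[[0.15,0,-0.2,0,0],[0.15,0,-0.4,0,0],[0.15,0,-0.6,0,0],[0.15,0,-0.8,0,0],[0.15,0,-1.0,0,0]])

```text
clock: 9.95
position: [0.448, 0.126, 0.092]
ee_rot: [-1.571, 0.0, -0.0]
force: [0.0, -1.0, -1.5]
width: 0.213
```

Run:
```python
from h import *
for n in("side",): cv2.imwrite(f"pics/{n}6.png",imaging.get_image(n))
crop("pics/side6.png","pics/s8.png",290,200,75,85,7)
```

```text
(no output)
```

View pics/s8.png

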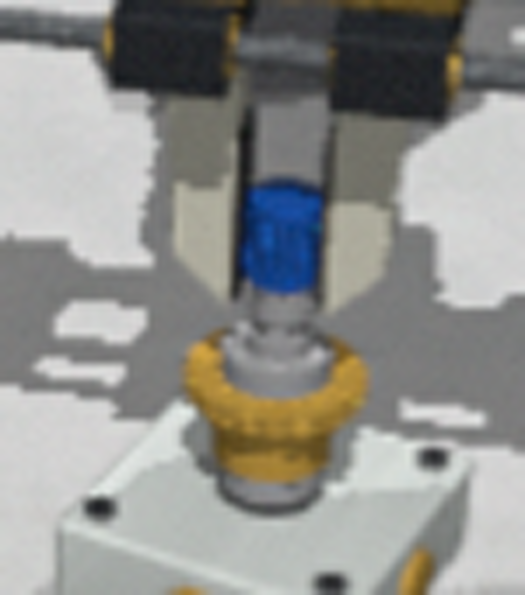

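send_rows(steps=[[0.15,0,-0.3,0,0],[0.15,0,-0.7,0,0],[0.15,0,-1.1,0,0],[0.15,0,-1.6,0,0],[0.15,0,-2.2,0,0],[0.15,0,-3.5,0,0],[0.15,0,-5,0,0],[0.15,0,-5,0,0]])

```text
clock: 11.0
position: [0.449, 0.1264, 0.1433]
ee_rot: [-1.57, -0.002, -0.002]
force: [0.3, 0.5, -0.9]
width: 0.209
```

Run:
```python
from h import *
s,M=tool()
for k in("clock","position","force","width","joints"):print(k,s[k].round(4) if hasattr(s[k],'round') else s[k])
for n in("side",): cv2.imwrite(f"pics/{n}7.png",imaging.get_image(n))
crop("pics/side7.png","pics/s9.png",290,170,75,120,5)
```

```text
clock 11.0
position [0.449  0.1264 0.1433]
force [ 0.298   0.4878 -0.9225]
width 0.20865190949797827
joints [ 0.1098  0.3461 -0.621   2.0155  0.2655  0.8557 -0.6588]
```

View pics/s9.png

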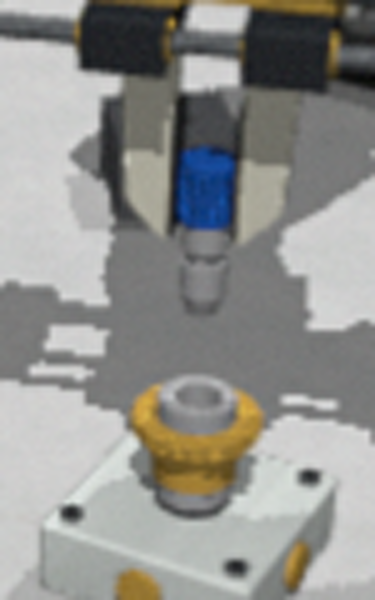

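The nipple is out and hangs straight. The coupling mouth is empty and the sleeve is forward again. Next is the carry to the parking block.

send_rows(steps=[[0.15,0.3,0,-1.5,0],[0.15,0.9,0,-5,0],[0.15,1.6,0,-9,0],[0.15,2.4,0,-13.5,0],[0.15,3.2,0,-18,0],[0.15,4,0,-22.5,0],[0.15,4.7,0,-26.5,0],[0.15,5.1,0,-29.5,0],[0.15,5.25,0,-30.7,0],[0.15,5.25,1,-30.7,0],[0.15,5.25,2,-30.7,0],[0.15,5.25,2,-30.7,0],[0.15,5.25,2,-30.7,0]])

```text
clock: 12.68
position: [0.5006, -0.1801, 0.1218]
ee_rot: [-1.571, -0.001, 0.001]
force: [0.2, -0.1, 0.2]
width: 0.211
```

Run:
```python
from h import *
s,M=tool()
for k in("clock","position","force","width","joints"):print(k,s[k].round(4) if hasattr(s[k],'round') else s[k])
print(M.round(4))
for n in("side","top"): cv2.imwrite(f"pics/{n}8.png",imaging.get_image(n))
crop("pics/side8.png","pics/s10.png",290,140,70,80,7)
crop("pics/top8.png","pics/t10.png",300,180,100,90,6)
c=lambda q:((proj("side",q)-[290,140]+.5)*7-.5).round(1)
p=s["position"]
print(c([p-[0,0,.034],[.5005,-.181,.04],[.5015,-.181,.04],p+[0,0,.002]]))
```

```text
clock 12.675
position [ 0.5006 -0.1801  0.1218]
force [ 0.1784 -0.1064  0.242 ]
width 0.21068153232122566
joints [ 0.6219  0.4545 -0.5053  1.8923  0.2826  0.8654 -0.0241]
[[ 1.0e+00 -1.0e-04 -1.4e-03]
 [ 1.4e-03  2.0e-04  1.0e+00]
 [-1.0e-04 -1.0e+00  2.0e-04]]
[[238.9 250.5]
 [233.9 376.1]
 [231.1 375.8]
 [243.1 152.1]]
```

View pics/s10.png

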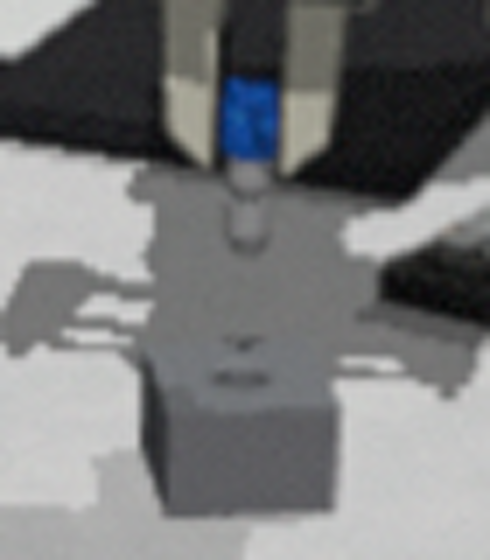

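View pics/t10.png

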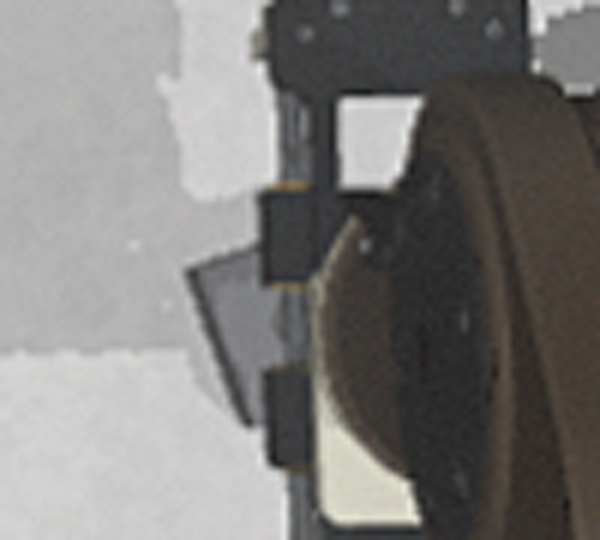

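send_rows(steps=[[0.15,0.05,0.5,0,0],[0.15,0.05,1.5,0,0],[0.15,0.05,2.7,0,0],[0.15,0.05,3.7,0,0],[0.15,0.05,4.3,0,0],[0.15,0.05,4.3,0,0],[0.15,0.05,4.3,0,0]])

```text
clock: 13.65
position: [0.5013, -0.181, 0.0791]
ee_rot: [-1.571, -0.0, -0.0]
force: [-0.7, -0.1, -0.4]
width: 0.212
```

Run:
```python
from h import *
s,M=tool()
for k in("clock","position","force","width"):print(k,s[k].round(4) if hasattr(s[k],'round') else s[k])
for n in("side",): cv2.imwrite(f"pics/{n}9.png",imaging.get_image(n))
crop("pics/side9.png","pics/s11.png",300,160,50,55,10)
```

```text
clock 13.65
position [ 0.5013 -0.181   0.0791]
force [-0.6976 -0.1325 -0.3953]
width 0.21158313976280144
```

View pics/s11.png

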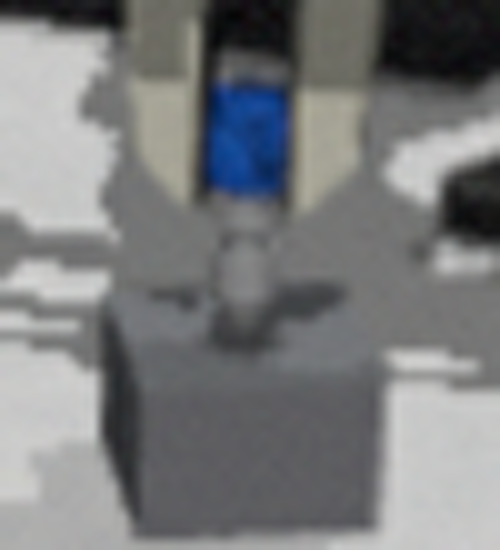

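send_rows(steps=[[0.15,0,0.2,0,0],[0.15,0,0.5,0,0],[0.15,0,0.8,0,0],[0.15,0,1.0,0,0],[0.15,0,1.0,0,0]])

```text
clock: 14.32
position: [0.5008, -0.1809, 0.0686]
ee_rot: [-1.571, 0.0, 0.0]
force: [-0.2, 0.7, 0.2]
width: 0.21
```

send_rows(steps=[[0.15,0,0.1,0,0],[0.15,0,0.2,0,0],[0.15,0,0.3,0,0],[0.15,0,0.3,0,0]])

```text
clock: 14.82
position: [0.5011, -0.1811, 0.0658]
ee_rot: [-1.571, 0.0, -0.0]
force: [-0.1, -0.6, -0.7]
width: 0.212
```

send_rows(steps=[[0.15,0,0.1,0,0],[0.15,0,0.2,0,0],[0.15,0,0.3,0,0],[0.15,0,0.3,0,0]])

```text
clock: 15.32
position: [0.501, -0.1811, 0.0627]
ee_rot: [-1.571, 0.0, -0.0]
force: [1.3, -1.1, -1.2]
width: 0.212
```

send_rows(steps=[[0.15,0,0.1,0,0],[0.15,0,0.2,0,0],[0.15,0,0.3,0,0],[0.15,0,0.3,0,0]])

```text
clock: 15.82
position: [0.501, -0.1811, 0.0598]
ee_rot: [-1.571, 0.0, -0.0]
force: [0.3, -1.4, -1.4]
width: 0.212
```

send_rows(steps=[[0.15,0,0.15,0,0],[0.15,0,0.3,0,0],[0.15,0,0.45,0,0],[0.15,0,0.6,0,0],[0.15,0,0.6,0,0]])

```text
clock: 16.45
position: [0.501, -0.181, 0.0537]
ee_rot: [-1.571, 0.0, -0.0]
force: [0.9, -2.7, -2.1]
width: 0.208
```

Run:
```python
from h import *
s,M=tool()
for k in("clock","position","force","ft_torque","width"):print(k,s[k].round(4) if hasattr(s[k],'round') else s[k])
for n in("side",): cv2.imwrite(f"pics/{n}10.png",imaging.get_image(n))
crop("pics/side10.png","pics/s12.png",300,160,50,55,10)
```

```text
clock 16.45
position [ 0.501  -0.181   0.0537]
force [ 0.8547 -2.7379 -2.1284]
ft_torque [-0.5943 -0.3565  0.0336]
width 0.2083682198018189
```

View pics/s12.png

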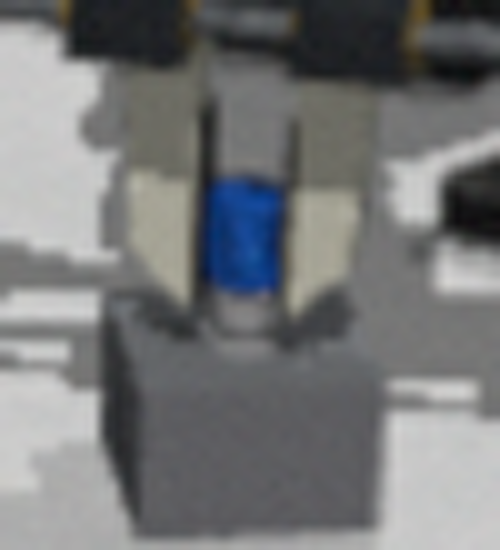

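The sideways force has grown to -2.7 N in y, so the nipple is rubbing the +y wall. I'll shift it about 1 mm towards -y.

send_rows(steps=[[0.15,0.03,0,-0.05,0],[0.15,0.03,0,-0.1,0],[0.15,0.03,0,-0.1,0]])

```text
clock: 16.88
position: [0.5012, -0.1816, 0.0538]
ee_rot: [-1.57, 0.0, 0.0]
force: [0.4, 0.5, -1.0]
width: 0.214
```

send_rows(steps=[[0.15,0,0.15,0,0],[0.15,0,0.3,0,0],[0.15,0,0.45,0,0],[0.15,0,0.6,0,0],[0.15,0,0.6,0,0]])

```text
clock: 17.5
position: [0.5012, -0.182, 0.0477]
ee_rot: [-1.571, 0.0, 0.0]
force: [-0.8, 0.0, -1.0]
width: 0.212
```

Freed. Now down the rest of the way in small steps, feeling for either the grip or the fingertips touching the block.

send_rows(steps=[[0.15,0,0.1,0,0],[0.15,0,0.2,0,0],[0.15,0,0.3,0,0],[0.15,0,0.4,0,0],[0.15,0,0.4,0,0]])

```text
clock: 18.12
position: [0.5012, -0.182, 0.0437]
ee_rot: [-1.571, 0.0, 0.0]
force: [0.3, 0.6, -0.8]
width: 0.208
```

send_rows(steps=[[0.15,0,0.05,0,0],[0.15,0,0.1,0,0],[0.15,0,0.1,0,0]])

```text
clock: 18.5
position: [0.5013, -0.182, 0.0428]
ee_rot: [-1.571, 0.0, -0.0]
force: [-0.7, 0.8, -0.4]
width: 0.211
```

send_rows(steps=[[0.15,0,0.05,0,0],[0.15,0,0.1,0,0],[0.15,0,0.1,0,0]])

```text
clock: 18.88
position: [0.5013, -0.182, 0.0418]
ee_rot: [-1.571, 0.0, 0.0]
force: [0.3, 0.2, 0.1]
width: 0.212
```

send_rows(steps=[[0.15,0,0.02,0,0],[0.15,0,0.04,0,0],[0.15,0,0.04,0,0]])

```text
clock: 19.25
position: [0.5013, -0.182, 0.0414]
ee_rot: [-1.571, 0.0, -0.0]
force: [0.7, -0.3, -1.4]
width: 0.211
```

Run:
```python
from h import *
s,M=tool()
for k in("clock","position","force","ft_torque","width"):print(k,s[k].round(4) if hasattr(s[k],'round') else s[k])
for n in("side",): cv2.imwrite(f"pics/{n}11.png",imaging.get_image(n))
crop("pics/side11.png","pics/s13.png",300,160,50,55,10)
```

```text
clock 19.25
position [ 0.5013 -0.182   0.0414]
force [ 0.6997 -0.2743 -1.4058]
ft_torque [ 0.0093 -0.1408 -0.0593]
width 0.21101073566980474
```

View pics/s13.png

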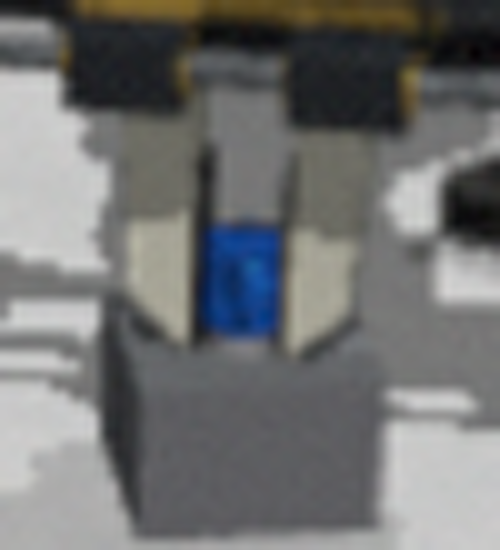

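send_rows(steps=[[0.15,0,0.03,0,0],[0.15,0,0.06,0,0],[0.15,0,0.09,0,0],[0.15,0,0.09,0,0]], squeeze=3)

```text
clock: 19.8
position: [0.5013, -0.182, 0.0405]
ee_rot: [-1.571, 0.0, 0.0]
force: [0.4, 0.0, -0.5]
width: 0.218
```

send_rows(steps=[[0.22,0,0,0,0],[0.24,0,0,0,0],[0.28,0,0,0,0],[0.32,0,0,0,0],[0.32,0,0,0,0]])

```text
clock: 20.42
position: [0.5013, -0.182, 0.0405]
ee_rot: [-1.571, 0.0, -0.0]
force: [-0.8, 0.2, -0.4]
width: 0.321
```

Run:
```python
from h import *
s,M=tool()
for k in("clock","position","force","ft_torque","width"):print(k,s[k].round(4) if hasattr(s[k],'round') else s[k])
for n in("side",): cv2.imwrite(f"pics/{n}12.png",imaging.get_image(n))
crop("pics/side12.png","pics/s14.png",300,160,50,55,10)
```

```text
clock 20.425
position [ 0.5013 -0.182   0.0405]
force [-0.7761  0.2407 -0.3892]
ft_torque [-0.0392 -0.0968 -0.024 ]
width 0.3209225229251582
```

View pics/s14.png

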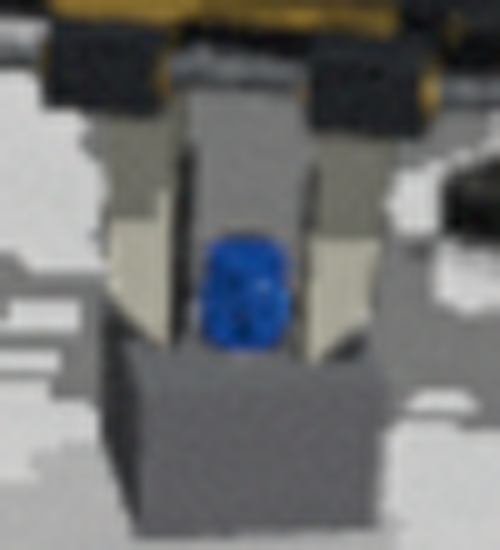

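send_rows(steps=[[0.32,0,-0.3,0,0],[0.32,0,-1,0,0],[0.32,0,-3,0,0],[0.32,0,-6,0,0],[0.32,0,-10,0,0],[0.32,0,-14,0,0],[0.32,0,-14,-5,0],[0.32,0,-14,-10,0],[0.32,0,-14,-15,0],[0.32,0,-14,-20,0],[0.32,0,-14,-20,0],[0.32,0,-14,-20,0]])

```text
clock: 21.98
position: [0.5014, -0.3813, 0.1807]
ee_rot: [-1.57, -0.0, -0.0]
force: [0.3, 0.9, 0.9]
width: 0.319
```

Run:
```python
from h import *
s,M=tool()
for k in("clock","position","force","width"):print(k,s[k].round(4) if hasattr(s[k],'round') else s[k])
for n in("side","top"): cv2.imwrite(f"pics/{n}13.png",imaging.get_image(n))
crop("pics/side13.png","pics/s15.png",300,160,50,55,10)
crop("pics/top13.png","pics/t15.png",170,200,210,90,3)
crop("pics/side13.png","pics/s16.png",290,225,75,75,6)
c=lambda q:((proj("side",q)-[300,160]+.5)*10-.5).round(1)
print(c([[.501,-.182,.064],[.501,-.182,.067]]), c([[.501,-.182,.04]]))
a,b=cv2.imread("pics/top0.png"),cv2.imread("pics/top13.png")
print("bystander diff",cv2.absdiff(a[100:190,190:390],b[100:190,190:390]).max())
```

```text
clock 21.975
position [ 0.5014 -0.3813  0.1807]
force [0.3475 0.8612 0.9348]
width 0.3191660474037546
[[236.9 245.9]
 [237.4 234.5]] [[233.  335.6]]
bystander diff 19
```

View pics/s15.png

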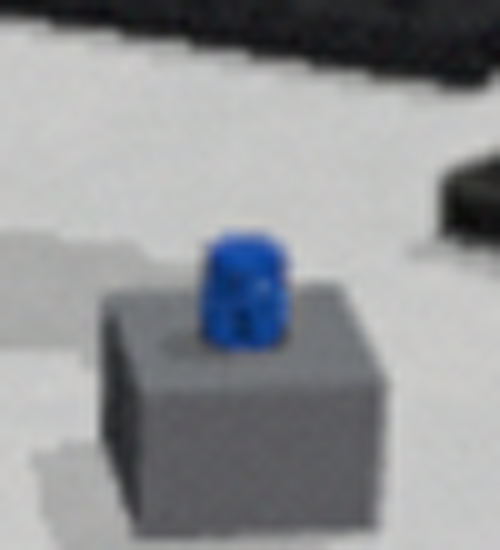

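View pics/t15.png

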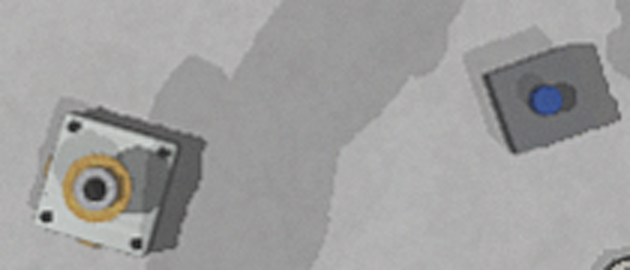

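View pics/s16.png

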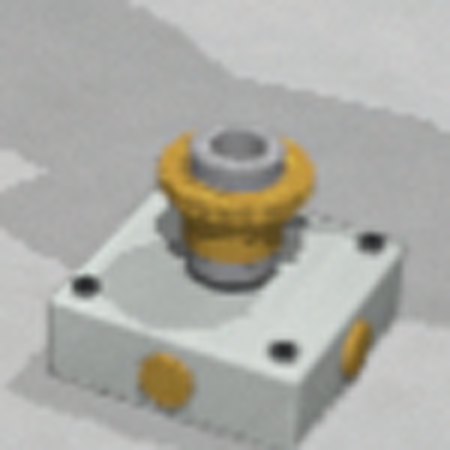

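The nipple stands upright and home. Its top face centre is at about row 244 in the crop, against 246 predicted for fully home. The mouth of the coupling is empty and the sleeve is forward. The bystanders haven't moved and the arm is clear, so I'm handing in.

```bash
python3 -c "
from cell import arm
print(arm.sign_off())"
```

```text
the job is handed in; nothing more can be done
None
```

The nipple is out of the coupling and stands home in the parking block. I handed the job in at about 22 s of the 45 s allowed.

- **Pressing the sleeve:** I felt the flange at about 67–68 mm and pressed until the nipple popped up. The highest reading was 5.1 N.
- **Pulling out:** I gripped the popped nipple with 20 N. The pull read about 3.4 N, and the sleeve snapped forward.
- **Parking:** While lowering, the nipple rubbed one wall of the hole with about 2.7 N sideways. I shifted it 1 mm and it went in freely. The fingertips reached below the grip, so I let it go about 2–3 mm above fully home and it dropped the rest. I did not measure the force of that drop.

**Last checks:**
- In the side picture, the nipple is upright with its grip on the block. Its top is within about 1 mm of where fully home should be, which is within the calibration error.
- The coupling is empty and the flange is back at its starting height.
- The tub, arch and block have not visibly moved between the first and last top pictures.
- The arm is well clear of everything.

The two cameras disagreed by about 2–3 mm, mainly in x. The top camera matched the arm better, so I relied on it and on feel.

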